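# Pack the sharpening stone between two stacking trays

### The arm

A 6-joint arm with a two-finger parallel gripper is mounted at the origin on a cart in front of the work surface, level with it; the furniture and walls round the work are solid. World frame = base frame: x ahead of the robot, y to its left, z up, the work surface at z = 0. Lengths are in m, angles in degrees, forces in N, time in s.
With the tool pointing down it reaches from about 0.25 to 0.725 m from the base axis. Payload 9.7 kg.
Tool frame: the origin (TCP) lies midway between the tips of the shut fingers; the grasp point (between the pads) lies 19 mm behind it; z points along the fingers, y is the line along which they close (so a half turn about z gives the same grasp; the last joint's range is limited). The gripper opens to 85 mm and grips with 20 to 120 N. Pads are 22 mm wide; open, the fingers measure 114 mm over their backs; the gripper's body (76 mm by 85 mm) begins 54 mm behind the grasp point. The pads swing forward as they close: fully open they stand 13 mm farther back than shut.
Start: joints at [70.13, 4.979, 10.078, 95.1, 0, 90], TCP at [0.187, 0.517, 0.231] pointing down, gripper open.
Joint ranges: [-179.16, 179.16], [-48.56, 103.87], [-65.8, 70.77], [-126.05, 130.52], [-82.76, 87.17], [-180, 180]. Speed limits (degrees/s): [127.2, 127.2, 147.25, 180, 180, 180].

### API

Orientations are given as [roll, pitch, yaw] about the fixed x, y, z axes, in that order (R = Rz(yaw) Ry(pitch) Rx(roll)).
In Python, from station import monitor, optics, workorder, silhouettes gives the robot as it stands. The module is installed in compiled form; this text tells all that it offers.
- The arm moves only by the shell command python3 -m inch 'ROWS' [FORCE]. ROWS is JSON, a list of rows, each an object with "grip": the opening, from 0 (shut) to 1 (fully open); "translation": the shift along the world's x, y, z normalised to -1 to 1, where 1 is 800 mm, a list of three; "angular": the turn, a rotation vector about the world's x, y, z normalised to -1 to 1, where 1 is 180 degrees, a list of three. A call has exactly 8 rows; each row is the pose to reach, as a shift and turn from the pose commanded when the call began, turning the shorter way round; what a row does not reach only later rows make up. A row lasts 1/10 s, in which the tool goes at most 50 mm and 8.59 degrees, less where a joint would pass 70% of its speed; a pose out of reach is approached as far as the arm can. A call with a number of a shift or a turn outside -1 to 1 is refused whole. A call with a gripper value outside its range is refused whole. The fingers move at their own pace and stop on an object; FORCE is the grip in N (left out, the last holds). Time passes only in rows, so rows that repeat a pose let the fingers close, or fill a call up. It gives the time, the measured TCP pose, the force, the opening and the grip force at its end, in the units of the state.
- monitor.state(): the state, without advancing time (a new reading comes with each control period).
- optics.snapshot(name): name is "side" or "top"; returns the picture (384x512x3 uint8, red, green, blue); there is no depth.
- optics.calibration(name): a dict with "intrinsics" (3x3 intrinsics, pixels), "R" (3x3) and "t" (3): a world point X has camera coordinates R X + t. Camera axes: x right, y down, z forward; pixel columns grow to the right and rows downward; lengths in m; the calibration is good to about 2 mm. A picture is of the moment at which its call begins. calibration takes no time and is no camera call.
- workorder.finish_job(): hands the job in; it is judged then, once.
Trained networks look in the newest picture that a camera, given by its name, has taken for a name from the list of things; names that differ only in an ending like _2 or _b are one class to them, and where a whole thing is asked for, a point or a joint stands for the part that bears it (a point fixed in the world has none). Each returns a list of dicts, best first, with "conf" (0 to 1); they miss things now and then, are a little off and sometimes report something else, mostly with a low value. They report only what shows in the picture. A call takes as long as a camera call. They do not tell look-alikes from the thing itself.
- silhouettes(camera, query): "mask" (384x512 bool, what is visible of it) and "pixel" ([column, row] in pixels, amid what is visible of it).
The state is a dict: "clock": time; "joints": joint angles; "dq": joint speeds; "joint_efforts": joint torques, N m; "ee_pos": TCP position; "tool_rot": TCP orientation; "ft_force": force on the tool from outside, world axes, zero at the start; "ft_torque": the same for the moment, N m; "finger_gap": finger opening in m; "grasp_force": force on a finger pad.
Only numpy, scipy, OpenCV 4.12 (cv2) and the standard library are available. Lean on these libraries where they do the work, as an engineer would, in place of code of your own. Each camera call takes 0.05 s, during which the arm holds its last target. There are 200 camera calls.

### The job

Lay the dark grey sharpening stone flat on the floor of the open bottom tray (the one with sockets in its corner posts). Then lift the other tray by its carrying bar and stack it squarely on top, lowering it until all four corner pins have dropped fully into the sockets, and let go. Drop neither of them and leave the other things on the bench where they are.

Things in the scene. Friction and masses are not known exactly. Their poses are not given: they have to be found in the camera images.
- base_tray: Loose bottom tray, pale wood, no handle, 180 (its x) x 140 (y) x 44 mm high, 0.8 kg. Origin: centre of underside, z up. Floor 8 mm thick; walls 9 mm thick, 160 x 120 mm clear between them but for 26 mm square posts in the corners, flush with the walls. In each post a round socket, 16 mm wide, 22 mm deep, open on top, centred at x = +-77, y = +-57 mm. Same when turned half round.
- top_tray: Loose tray of pale wood with a carrying bar, 180 (its x) x 140 (y) mm, 0.45 kg, standing on 4 pins at x = +-77, y = +-57 mm: 12 mm thick, 16 long, tapering to 6 mm in the last 6. Origin: centre, at pin tip height, z up. Underside z = 16, walls to z = 48. Seated, it rests on the bottom tray's posts, origin 28 mm above that tray's; either way round is right.
- top_handle (a point): Centre of the top tray's carrying bar, at x = 0, y = 0, z = 96 mm of that tray; same axes. The bar runs along x, 150 mm long, 18 mm thick (y), 20 mm high (z = 86 to 106), on two uprights at x = +-62 mm.
- grey_stone: Dark grey rectangular sharpening stone, 105 mm long (its y) by 45 mm (its x) by 22 mm high, 0.34 kg, lying flat on the bench between the trays. Origin: centre of its underside.
- sanding_block: Bystander: brown sanding block, 61 x 101 x 36 mm, at the far left. Origin: centre of its underside.
- tape_roll: Bystander: roll of masking tape lying flat, 98 mm across, 26 mm high, behind the stone. Origin: centre of its underside.
Things that resemble listed ones, but are neither listed nor needed, are in the scene too. Leave any red or yellow look-alike of the grey_stone alone.

How it is judged:
By the outcome, as a careful person would: the job done as asked, in the order asked, and still so for the second after the job is handed in, with the robot touching nothing.
It also fails if it takes over 70 s, if anything falls off the work surface, if the arm or the gripper's body presses on something with over 40 N, if the wrist force passes 120 N, or if a joint passes its speed limit or range.

## Working session

There is one attempt and no reset: what is moved stays moved. The work goes in short steps, Python scripts to look and compute and a shell command to move; the robot and the scene stay as the last step left them, time stands still between calls to the robot, and variables do not carry over. Pictures are saved under pics/ and viewed, at most 10 in all, crops included, and the job is handed in when it is done.

```bash
mkdir -p pics; ls; python3 - <<'E'
from station import monitor, optics, silhouettes
import cv2, numpy as np
ims=[]
for n in("top","side"):
    im=optics.snapshot(n); cv2.imwrite(f"pics/{n}0.png",im[:,:,::-1]); 
    c=optics.calibration(n); print(n,np.round(c["intrinsics"],1).tolist(),np.round(c["R"],3).tolist(),np.round(c["t"],3).tolist())
    for q in("base_tray","top_tray","top_handle","grey_stone","sanding_block","tape_roll"):
        print(n,q,[(round(d["conf"],2),np.round(d["pixel"]).tolist(),int(d["mask"].sum())) for d in silhouettes(n,q)])
s=monitor.state();print({k:np.round(v,3).tolist() for k,v in s.items()})
E
```

```text
pics
top [[366.5, 0.0, 253.3], [0.0, 366.5, 192.2], [0.0, 0.0, 1.0]] [[0.013, -1.0, 0.002], [-0.984, -0.013, -0.179], [0.179, 0.0, -0.984]] [0.061, 0.573, 1.159]
top base_tray [(0.81, [345.0, 206.0], 2400)]
top top_tray [(0.77, [218.0, 214.0], 2347)]
top top_handle [(0.94, [217.0, 213.0], 2274)]
top grey_stone [(0.91, [280.0, 214.0], 415), (0.82, [144.0, 244.0], 481), (0.69, [229.0, 157.0], 428), (0.39, [216.0, 211.0], 2274)]
top sanding_block [(0.94, [142.0, 203.0], 632)]
top tape_roll [(0.82, [279.0, 154.0], 367)]
side [[424.9, 0.0, 258.8], [0.0, 424.9, 189.8], [0.0, 0.0, 1.0]] [[0.991, -0.132, 0.012], [-0.11, -0.872, -0.478], [0.073, 0.472, -0.878]] [-0.537, 0.159, 1.325]
side base_tray [(0.69, [271.0, 292.0], 3150)]
side top_tray [(0.81, [241.0, 167.0], 2188)]
side top_handle [(0.64, [240.0, 169.0], 2157)]
side grey_stone [(0.91, [252.0, 228.0], 477), (0.85, [204.0, 116.0], 388), (0.76, [298.0, 167.0], 426)]
side sanding_block [(0.56, [241.0, 106.0], 463)]
side tape_roll [(0.94, [307.0, 199.0], 483)]
{'clock': 0.7, 'joints': [70.132, 4.978, 10.08, 95.099, 0.003, 90.0], 'dq': [-0.07, 0.04, 0.001, 0.055, -0.115, 0.009], 'joint_efforts': [-0.001, -51.997, 46.478, 0.002, 0.0, 0.0], 'ee_pos': [0.187, 0.517, 0.231], 'tool_rot': [179.997, -0.003, 160.131], 'ft_force': [0.58, 0.558, -0.348], 'ft_torque': [-0.049, -0.023, -0.003], 'grasp_force': 0.0, 'finger_gap': 0.085}
```

```bash
python3 - <<'E'
import cv2,numpy as np
a=cv2.imread("pics/top0.png")[125:275,110:410];b=cv2.imread("pics/side0.png")[80:350,150:400]
cv2.imwrite("pics/topc.png",cv2.resize(a,None,fx=2.66,fy=2.66,interpolation=3))
cv2.imwrite("pics/sidec.png",cv2.resize(b,None,fx=2.2,fy=2.2,interpolation=3))
E
```

```text
(no output)
```

View pics/topc.png

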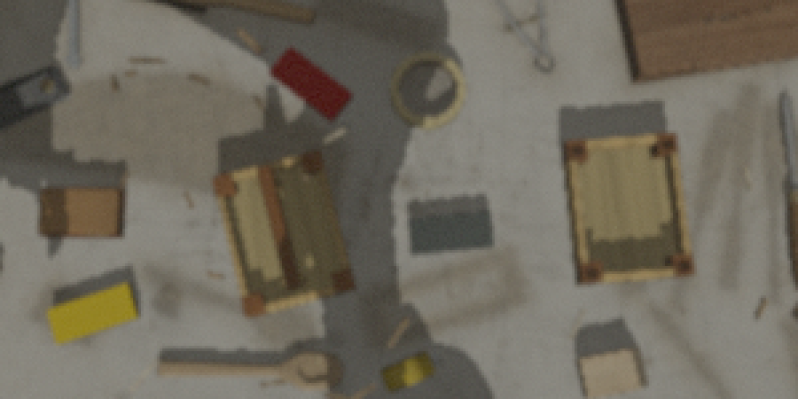

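View pics/sidec.png

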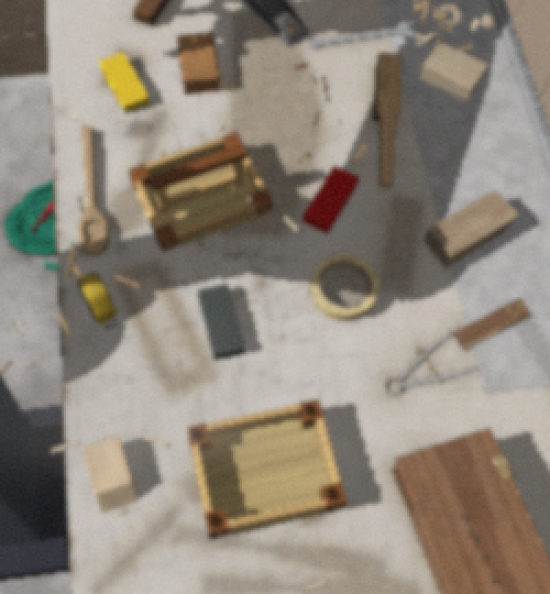

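The views show three stone-like candidates:
- Dark grey block at top (280,214) / side (252,228). It lies between the trays and matches the description.
- Red block at top (229,157).
- Yellow block at top (144,244).

I choose the grey one. In the crop it is dark grey and alone between the trays. The base tray is at top (345,206), with four dark socket posts and no bar. The barred tray is at (218,214). Next I fit poses to the silhouettes.

```bash
cat > fit.py <<'E'
import numpy as np, cv2
from scipy.optimize import minimize
from station import optics, silhouettes
S=4
CAL={n:optics.calibration(n) for n in("top","side")}
def proj(n,X):
    c=CAL[n]; p=(np.asarray(c["R"])@np.asarray(X).T).T+np.asarray(c["t"]); p=p@np.asarray(c["intrinsics"]).T
    return p[:,:2]/p[:,2:]
def box(x0,x1,y0,y1,z0,z1): return np.array([[x,y,z] for x in(x0,x1) for y in(y0,y1) for z in(z0,z1)])/1e3
P={"base_tray":[box(-90,90,-70,70,0,44)],
 "grey_stone":[box(-22.5,22.5,-52.5,52.5,0,22)],
 "sanding_block":[box(-30.5,30.5,-50.5,50.5,0,36)],
 "top_tray":[box(-90,90,-70,70,16,48),box(-75,75,-9,9,86,106)]+[box(s*62-6,s*62+6,-9,9,16,90) for s in(-1,1)]+[box(a*77-5,a*77+5,b*57-5,b*57+5,0,16) for a in(-1,1) for b in(-1,1)]}
def render(n,name,q,z=0):
    c,s=np.cos(q[2]),np.sin(q[2]); R=np.array([[c,-s,0],[s,c,0],[0,0,1]])
    im=np.zeros((384*S,512*S),np.uint8)
    for b in P[name]:
        p=proj(n,b@R.T+[q[0],q[1],z]); h=cv2.convexHull(((p+.5)*S*16-8).round().astype(np.int32))
        cv2.fillConvexPoly(im,h,255,shift=4)
    return cv2.resize(im,(512,384),interpolation=cv2.INTER_AREA)/255.
def fit(name,q0,masks,z=0):
    def cost(q):
        return sum(1-np.minimum(r,m).sum()/np.maximum(r,m).sum() for n,m in masks.items() for r in[render(n,name,q,z)])/len(masks)
    best=None
    for a in q0[2]:
        i=np.array([q0[0],q0[1],a]); sim=np.vstack([i,i+[.02,0,0],i+[0,.02,0],i+[0,0,.15]])
        r=minimize(cost,i,method="Nelder-Mead",options=dict(initial_simplex=sim,xatol=1e-4,fatol=1e-5))
        if best is None or r.fun<best.fun: best=r
    return best.x,best.fun
def ground(n,px,z):
    c=CAL[n];R=np.asarray(c["R"]);o=-R.T@np.asarray(c["t"]);d=R.T@np.linalg.solve(np.asarray(c["intrinsics"]),[*px,1]);return (o+d*(z-o[2])/d[2])[:2]
def mask(n,name,k=0):
    d=silhouettes(n,name); return d[k]["mask"].astype(float),d[k]["pixel"]
def show(name,z=0,zc=.02,angs=None,cams=("top","side")):
    M={};px={}
    for n in cams: M[n],px[n]=mask(n,name)
    g=ground(cams[0],px[cams[0]],zc); out={}
    for lab,ms in [("both",M)]+[(n,{n:M[n]}) for n in cams]:
        q,f=fit(name,(g[0],g[1],angs or [0,.8,1.57,2.3]),ms,z); out[lab]=q
        print(name,lab,np.round(q[:2]*1e3,1),"yaw %.1f"%np.degrees(q[2]),"cost %.3f"%f)
    return out
E
python3 - <<'E'
from fit import *
for n in CAL: optics.snapshot(n)
show("base_tray",0,.03);show("grey_stone",0,.02);show("top_tray",0,.05);show("sanding_block",0,.03)
for n in CAL: print([ (n,np.round(ground(n,d["pixel"],.013),3)) for d in silhouettes(n,"tape_roll")])
E
```

```text
base_tray both [ 541.8 -239.2] yaw 185.0 cost 0.041
base_tray top [ 542.7 -240.5] yaw 5.5 cost 0.031
base_tray side [ 541.  -237.9] yaw 184.5 cost 0.039
grey_stone both [404.1 426.6] yaw 19.3 cost 0.538
grey_stone top [404.1 426.6] yaw 19.3 cost 0.076
grey_stone side [401.9 423.3] yaw 0.0 cost 1.000
top_tray both [504.6 190.7] yaw 15.6 cost 0.043
top_tray top [504.6 189.4] yaw 16.0 cost 0.047
top_tray side [504.  192.2] yaw 15.4 cost 0.030
sanding_block both [529.9 449.4] yaw 180.7 cost 0.099
sanding_block top [529.9 447. ] yaw 0.7 cost 0.075
sanding_block side [529.6 451.6] yaw 0.7 cost 0.092
[('top', array([ 0.719, -0.01 ]))]
[('side', array([0.681, 0.046]))]
```

```bash
python3 - <<'E'
from fit import *
M={}
for n,p in(("top",(280,214)),("side",(252,228))):
    optics.snapshot(n); M[n]=min(silhouettes(n,"grey_stone"),key=lambda d:np.hypot(*(np.array(d["pixel"])-p)))["mask"].astype(float)
for k in(("top","side"),("top",),("side",)):
    q,f=fit("grey_stone",(.51,-.02,[0,-.3,.3]),{n:M[n] for n in k}); print(k,np.round(q[:2]*1e3,1),np.degrees(q[2]).round(1),round(f,3))
E
```

```text
('top', 'side') [510.7 -19.1] 6.1 0.079
('top',) [510.9 -19.8] 6.4 0.064
('side',) [510.1 -17.1] 5.4 0.082
```

```bash
python3 -m inch '[{"grip":1,"translation":[0.05,-0.06,0],"angular":[0,0,-0.045]},{"grip":1,"translation":[0.09,-0.12,0],"angular":[0,0,-0.09]},{"grip":1,"translation":[0.13,-0.17,0],"angular":[0,0,-0.135]},{"grip":1,"translation":[0.17,-0.22,0],"angular":[0,0,-0.18]},{"grip":1,"translation":[0.2,-0.27,0],"angular":[0,0,-0.225]},{"grip":1,"translation":[0.23,-0.32,0],"angular":[0,0,-0.27]},{"grip":1,"translation":[0.26,-0.37,0],"angular":[0,0,-0.315]},{"grip":1,"translation":[0.29,-0.42,0],"angular":[0,0,-0.356]}]' 50; python3 -c "
from station import monitor;print(monitor.state()['joints'])"
```

```text
clock: 2.3
ee_pos: [0.415, 0.1871, 0.2315]
tool_rot: [180.0, -0.0, 95.7]
ft_force: [0.4, 0.1, 0.3]
finger_gap: 0.0853
grasp_force: 0.0
[ 2.42650297e+01 -7.97086439e+00 -2.56775775e+00  9.53561670e+01
  6.84513102e-04  1.08534412e+02]
```

```bash
python3 -m inch '[{"grip":1,"translation":[0.03,-0.06,0],"angular":[0,0,0]},{"grip":1,"translation":[0.06,-0.11,0],"angular":[0,0,0]},{"grip":1,"translation":[0.08,-0.16,-0.03],"angular":[0,0,0]},{"grip":1,"translation":[0.1,-0.2,-0.06],"angular":[0,0,0]},{"grip":1,"translation":[0.115,-0.24,-0.1],"angular":[0,0,0]},{"grip":1,"translation":[0.115,-0.25,-0.15],"angular":[0,0,0]},{"grip":1,"translation":[0.115,-0.25,-0.2],"angular":[0,0,0]},{"grip":1,"translation":[0.115,-0.25,-0.22],"angular":[0,0,0]}]'; python3 - <<'E'
from station import optics
import cv2,numpy as np
a=optics.snapshot("top")[150:270,220:380,::-1];b=optics.snapshot("side")[170:290,190:350,::-1]
cv2.imwrite("pics/g1.png",cv2.resize(np.hstack([a,b]),None,fx=2.5,fy=2.5,interpolation=3))
E
```

```text
clock: 3.1
ee_pos: [0.5043, -0.0116, 0.0512]
tool_rot: [-179.7, -0.0, 96.0]
ft_force: [-0.3, 0.9, 0.3]
finger_gap: 0.0854
grasp_force: 0.0
```

View pics/g1.png

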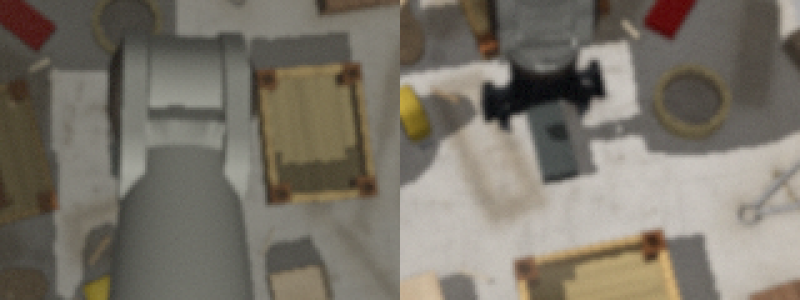

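The side view shows the fingers straddling the grey stone at about (545,120) in the crop, so I descend.

```bash
python3 -m inch '[{"grip":1,"translation":[0,0,-0.02],"angular":[0,0,0]},{"grip":1,"translation":[0,0,-0.04],"angular":[0,0,0]},{"grip":1,"translation":[0,0,-0.055],"angular":[0,0,0]},{"grip":1,"translation":[0,0,-0.0675],"angular":[0,0,0]},{"grip":1,"translation":[0,0,-0.0675],"angular":[0,0,0]},{"grip":0.3,"translation":[0,0,-0.0675],"angular":[0,0,0]},{"grip":0.3,"translation":[0,0,-0.0675],"angular":[0,0,0]},{"grip":0.3,"translation":[0,0,-0.0675],"angular":[0,0,0]}]' 50
```

```text
clock: 4.0
ee_pos: [0.5075, -0.011, 0.0025]
tool_rot: [179.8, 0.0, 96.1]
ft_force: [-7.2, -0.9, 47.4]
finger_gap: 0.0438
grasp_force: 41.6
```

```bash
python3 -m inch '[{"grip":0.3,"translation":[0,0,0.005],"angular":[0,0,0]},{"grip":0.3,"translation":[0,0,0.01],"angular":[0,0,0]},{"grip":0.3,"translation":[0,0,0.03],"angular":[0,0,0]},{"grip":0.3,"translation":[0,0,0.06],"angular":[0,0,0]},{"grip":0.3,"translation":[0,0,0.1],"angular":[0,0,0]},{"grip":0.3,"translation":[0,0,0.12],"angular":[0,0,0]},{"grip":0.3,"translation":[0,0,0.12],"angular":[0,0,0]},{"grip":0.3,"translation":[0,0,0.12],"angular":[0,0,0]}]' 50; python3 - <<'E'
from fit import *
M={}
for n,p in(("side",(252,200)),):
    optics.snapshot(n); D=silhouettes(n,"grey_stone"); print([(round(d["conf"],2),np.round(d["pixel"]).tolist(),int(d["mask"].sum())) for d in D])
    M[n]=min(D,key=lambda d:np.hypot(*(np.array(d["pixel"])-p)))["mask"].astype(float)
for z in (.09,.095,.1):
  q,f=fit("grey_stone",(.51,-.02,[.1]),M,z); print(z,np.round(q[:2]*1e3,1),np.degrees(q[2]).round(1),round(f,3))
print(np.array(proj("side",np.array([[.507,-.011,.098],[.51,-.072,.115]]))))
E
```

```text
clock: 4.8
ee_pos: [0.506, -0.011, 0.0966]
tool_rot: [-180.0, -0.0, 96.0]
ft_force: [-0.8, 0.1, -4.2]
finger_gap: 0.0439
grasp_force: 52.4
[(0.76, [298.0, 168.0], 417), (0.72, [251.0, 219.0], 378)]
0.09 [507.3 -18.4] 1.4 0.324
0.095 [506.6 -20. ] 1.9 0.328
0.1 [506.6 -22.7] 1.4 0.334
[[248.07186455 211.71856845]
 [251.56883941 227.97982844]]
```

```bash
python3 -m inch '[{"grip":0.3,"translation":[0.005,-0.03,0],"angular":[0,0,-0.002]},{"grip":0.3,"translation":[0.012,-0.08,0],"angular":[0,0,-0.0055]},{"grip":0.3,"translation":[0.02,-0.13,0],"angular":[0,0,-0.0055]},{"grip":0.3,"translation":[0.028,-0.18,0],"angular":[0,0,-0.0055]},{"grip":0.3,"translation":[0.035,-0.22,0],"angular":[0,0,-0.0055]},{"grip":0.3,"translation":[0.042,-0.255,0],"angular":[0,0,-0.0055]},{"grip":0.3,"translation":[0.044,-0.275,0],"angular":[0,0,-0.0055]},{"grip":0.3,"translation":[0.044,-0.275,0],"angular":[0,0,-0.0055]}]' 50
python3 -m inch '[{"grip":0.3,"translation":[0,0,0],"angular":[0,0,0]},{"grip":0.3,"translation":[0,0,-0.01],"angular":[0,0,0]},{"grip":0.3,"translation":[0,0,-0.02],"angular":[0,0,0]},{"grip":0.3,"translation":[0,0,-0.03],"angular":[0,0,0]},{"grip":0.3,"translation":[0,0,-0.04],"angular":[0,0,0]},{"grip":0.3,"translation":[0,0,-0.04],"angular":[0,0,0]},{"grip":0.3,"translation":[0,0,-0.04],"angular":[0,0,0]},{"grip":0.3,"translation":[0,0,-0.04],"angular":[0,0,0]}]' 50; python3 - <<'E'
from station import optics
import cv2,numpy as np
a=optics.snapshot("top")[150:270,270:430,::-1];b=optics.snapshot("side")[220:340,190:350,::-1]
cv2.imwrite("pics/g2.png",cv2.resize(np.hstack([a,b]),None,fx=2.5,fy=2.5,interpolation=3))
E
```

```text
clock: 5.7
ee_pos: [0.5409, -0.2325, 0.0957]
tool_rot: [-179.9, -0.0, 94.9]
ft_force: [-0.1, 1.5, -4.2]
finger_gap: 0.0439
grasp_force: 52.4
clock: 6.5
ee_pos: [0.5417, -0.2311, 0.0657]
tool_rot: [180.0, 0.0, 95.1]
ft_force: [-0.5, -0.4, -4.3]
finger_gap: 0.044
grasp_force: 52.2
```

View pics/g2.png

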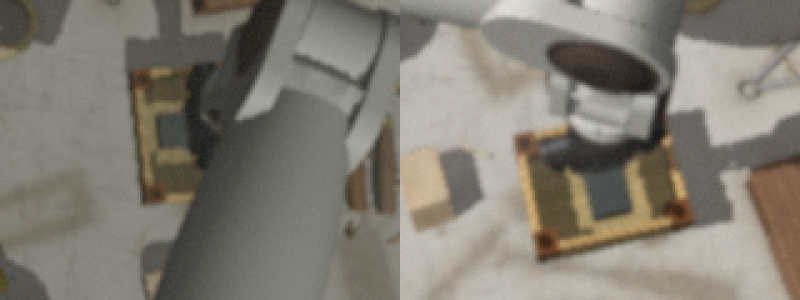

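The stone is held inside the tray outline, with its near end at about (610,210) in the crop and the near wall beyond it at about (610,240). Lowering.

```bash
python3 -m inch '[{"grip":0.3,"translation":[0,0,-0.012],"angular":[0,0,0]},{"grip":0.3,"translation":[0,0,-0.025],"angular":[0,0,0]},{"grip":0.3,"translation":[0,0,-0.038],"angular":[0,0,0]},{"grip":0.3,"translation":[0,0,-0.05],"angular":[0,0,0]},{"grip":0.3,"translation":[0,0,-0.06],"angular":[0,0,0]},{"grip":0.3,"translation":[0,0,-0.065],"angular":[0,0,0]},{"grip":0.3,"translation":[0,0,-0.067],"angular":[0,0,0]},{"grip":0.3,"translation":[0,0,-0.067],"angular":[0,0,0]}]' 50
```

```text
clock: 7.4
ee_pos: [0.5416, -0.2311, 0.0117]
tool_rot: [180.0, 0.0, 95.1]
ft_force: [0.6, -0.2, -3.9]
finger_gap: 0.0439
grasp_force: 52.3
```

```bash
python3 -m inch '[{"grip":0.3,"translation":[0,0,-0.0005],"angular":[0,0,0]},{"grip":0.3,"translation":[0,0,-0.001],"angular":[0,0,0]},{"grip":0.3,"translation":[0,0,-0.0015],"angular":[0,0,0]},{"grip":0.3,"translation":[0,0,-0.002],"angular":[0,0,0]},{"grip":0.3,"translation":[0,0,-0.002],"angular":[0,0,0]},{"grip":0.3,"translation":[0,0,-0.002],"angular":[0,0,0]},{"grip":0.3,"translation":[0,0,-0.002],"angular":[0,0,0]},{"grip":0.3,"translation":[0,0,-0.002],"angular":[0,0,0]}]' 50
```

```text
clock: 8.2
ee_pos: [0.5417, -0.2311, 0.0106]
tool_rot: [180.0, 0.0, 95.1]
ft_force: [-2.4, 1.3, 6.1]
finger_gap: 0.0439
grasp_force: 53.5
```

```bash
python3 -m inch '[{"grip":0.6,"translation":[0,0,0],"angular":[0,0,0]},{"grip":0.7,"translation":[0,0,0],"angular":[0,0,0]},{"grip":0.8,"translation":[0,0,0],"angular":[0,0,0]},{"grip":0.8,"translation":[0,0,0.02],"angular":[0,0,0]},{"grip":0.8,"translation":[0,0,0.06],"angular":[0,0,0]},{"grip":0.8,"translation":[0,0,0.12],"angular":[0,0,0]},{"grip":0.8,"translation":[0,0,0.18],"angular":[0,0,0]},{"grip":0.8,"translation":[0,0,0.22],"angular":[0,0,0]}]' 50
```

```text
clock: 9.0
ee_pos: [0.542, -0.2313, 0.1897]
tool_rot: [179.8, 0.1, 95.1]
ft_force: [0.7, 0.3, 0.3]
finger_gap: 0.0678
grasp_force: 0.0
```

```bash
python3 -m inch '[{"grip":0.8,"translation":[-0.003,0.03,0.02],"angular":[0,0,0.04]},{"grip":0.8,"translation":[-0.006,0.08,0.03],"angular":[0,0,0.085]},{"grip":0.8,"translation":[-0.01,0.13,0.03],"angular":[0,0,0.13]},{"grip":0.8,"translation":[-0.014,0.18,0.03],"angular":[0,0,0.175]},{"grip":0.8,"translation":[-0.018,0.23,0.03],"angular":[0,0,0.22]},{"grip":0.8,"translation":[-0.022,0.28,0.03],"angular":[0,0,0.265]},{"grip":0.8,"translation":[-0.026,0.33,0.03],"angular":[0,0,0.31]},{"grip":0.8,"translation":[-0.03,0.37,0.03],"angular":[0,0,0.355]}]' 50
python3 - <<'E'
from fit import *
for n in CAL: optics.snapshot(n)
show("base_tray",0,.03,[0.09])
import cv2
a=optics.snapshot("top")[150:270,280:400,::-1];b=optics.snapshot("side")[230:350,200:340,::-1]
cv2.imwrite("pics/g3.png",cv2.resize(np.hstack([a,b]),None,fx=3,fy=3,interpolation=3))
E
```

```text
clock: 9.8
ee_pos: [0.5172, 0.0669, 0.2101]
tool_rot: [180.0, 0.0, 159.3]
ft_force: [1.1, -0.9, 0.3]
finger_gap: 0.0683
grasp_force: 0.0
base_tray both [ 542.6 -239.7] yaw 5.7 cost 0.209
base_tray top [ 543.2 -241.1] yaw 6.0 cost 0.202
base_tray side [ 541.9 -238.3] yaw 4.8 cost 0.201
```

View pics/g3.png

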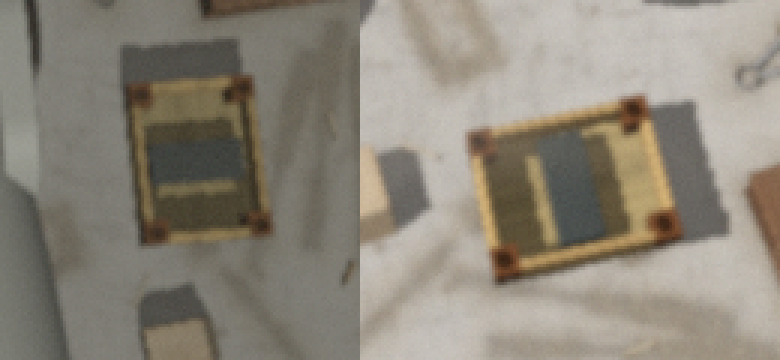

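The stone lies flat inside the base tray, between columns 150 and 240 in the top crop, and the tray has not moved. Next is the handle.

```bash
python3 -m inch '[{"grip":0.8,"translation":[-0.004,0.04,0],"angular":[0,0,0.045]},{"grip":0.8,"translation":[-0.008,0.08,0],"angular":[0,0,0.09]},{"grip":0.8,"translation":[-0.012,0.12,0],"angular":[0,0,0.135]},{"grip":0.8,"translation":[-0.014,0.14,0],"angular":[0,0,0.17]},{"grip":0.8,"translation":[-0.015,0.15,0],"angular":[0,0,0.19]},{"grip":0.8,"translation":[-0.015,0.15,0],"angular":[0,0,0.195]},{"grip":0.8,"translation":[-0.015,0.15,0],"angular":[0,0,0.195]},{"grip":0.8,"translation":[-0.015,0.15,0],"angular":[0,0,0.195]}]' 50
```

```text
clock: 10.9
ee_pos: [0.5058, 0.1839, 0.2101]
tool_rot: [-180.0, -0.0, -166.1]
ft_force: [0.2, -0.1, 0.2]
finger_gap: 0.0683
grasp_force: 0.0
```

```bash
python3 -m inch '[{"grip":0.8,"translation":[0,0.009,0],"angular":[0,0,0.0095]},{"grip":0.8,"translation":[0,0.009,-0.02],"angular":[0,0,0.0095]},{"grip":0.8,"translation":[0,0.009,-0.06],"angular":[0,0,0.0095]},{"grip":0.8,"translation":[0,0.009,-0.1],"angular":[0,0,0.0095]},{"grip":0.8,"translation":[0,0.009,-0.13],"angular":[0,0,0.0095]},{"grip":0.8,"translation":[0,0.009,-0.155],"angular":[0,0,0.0095]},{"grip":0.8,"translation":[0,0.009,-0.166],"angular":[0,0,0.0095]},{"grip":0.8,"translation":[0,0.009,-0.166],"angular":[0,0,0.0095]}]' 50
python3 -m inch '[{"grip":0.6,"translation":[0,0,0],"angular":[0,0,0]},{"grip":0.5,"translation":[0,0,0],"angular":[0,0,0]},{"grip":0.4,"translation":[0,0,0],"angular":[0,0,0]},{"grip":0.3,"translation":[0,0,0],"angular":[0,0,0]},{"grip":0.2,"translation":[0,0,0],"angular":[0,0,0]},{"grip":0,"translation":[0,0,0],"angular":[0,0,0]},{"grip":0,"translation":[0,0,0],"angular":[0,0,0]},{"grip":0,"translation":[0,0,0],"angular":[0,0,0]}]' 70
```

```text
clock: 11.7
ee_pos: [0.505, 0.1919, 0.0764]
tool_rot: [-180.0, -0.1, -164.2]
ft_force: [-0.3, -0.3, -0.2]
finger_gap: 0.0688
grasp_force: 0.0
clock: 12.5
ee_pos: [0.5058, 0.1921, 0.0777]
tool_rot: [-180.0, 0.0, -164.2]
ft_force: [0.5, -1.5, 4.9]
finger_gap: 0.0169
grasp_force: 68.3
```

```bash
python3 -m inch '[{"grip":0,"translation":[0,0,0.004],"angular":[0,0,0]},{"grip":0,"translation":[0,0,0.01],"angular":[0,0,0]},{"grip":0,"translation":[0,0,0.025],"angular":[0,0,0]},{"grip":0,"translation":[0,0,0.05],"angular":[0,0,0]},{"grip":0,"translation":[0,0,0.08],"angular":[0,0,0]},{"grip":0,"translation":[0,0,0.11],"angular":[0,0,0]},{"grip":0,"translation":[0,0,0.13],"angular":[0,0,0]},{"grip":0,"translation":[0,0,0.13],"angular":[0,0,0]}]' 80
python3 - <<'E'
from fit import *
from station import monitor
s=monitor.state();print(s["ee_pos"],s["tool_rot"],s["ft_torque"])
import cv2
b=optics.snapshot("side")[80:260,150:350,::-1]
cv2.imwrite("pics/g4.png",cv2.resize(b,None,fx=3,fy=3,interpolation=3))
E
```

```text
clock: 13.3
ee_pos: [0.5064, 0.1926, 0.1843]
tool_rot: [180.0, 0.2, -164.2]
ft_force: [0.4, 0.4, -4.2]
finger_gap: 0.0167
grasp_force: 78.3
[0.50641532 0.19258102 0.18428715] [ 179.97210138    0.23274995 -164.22628447] [-0.00292723  0.00894373  0.05416494]
```

View pics/g4.png

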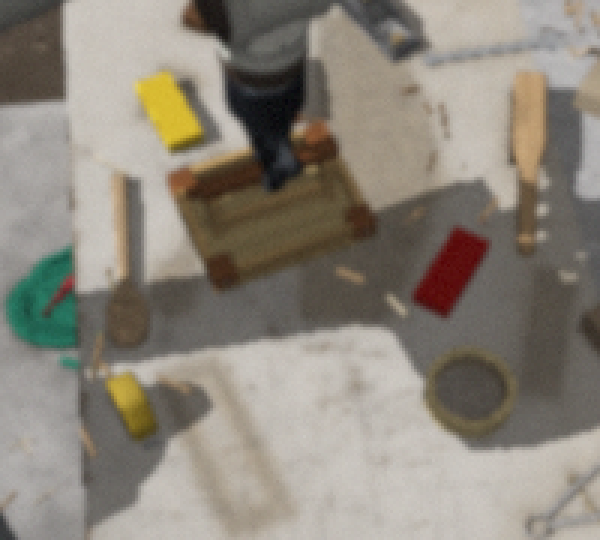

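Lifted level, with the bar in the pads at about (285,165) in the crop. Moving over the base tray.

```bash
python3 -m inch '[{"grip":0,"translation":[0.002,-0.02,0],"angular":[0,0,-0.004]},{"grip":0,"translation":[0.005,-0.06,0],"angular":[0,0,-0.01]},{"grip":0,"translation":[0.01,-0.11,0],"angular":[0,0,-0.016]},{"grip":0,"translation":[0.015,-0.16,0],"angular":[0,0,-0.022]},{"grip":0,"translation":[0.02,-0.21,0],"angular":[0,0,-0.028]},{"grip":0,"translation":[0.025,-0.26,0],"angular":[0,0,-0.034]},{"grip":0,"translation":[0.03,-0.31,0],"angular":[0,0,-0.04]},{"grip":0,"translation":[0.034,-0.35,0],"angular":[0,0,-0.044]}]' 80
python3 -m inch '[{"grip":0,"translation":[0.003,-0.04,0],"angular":[0,0,-0.004]},{"grip":0,"translation":[0.006,-0.08,0],"angular":[0,0,-0.008]},{"grip":0,"translation":[0.008,-0.12,0],"angular":[0,0,-0.012]},{"grip":0,"translation":[0.01,-0.15,0],"angular":[0,0,-0.015]},{"grip":0,"translation":[0.012,-0.175,0],"angular":[0,0,-0.015]},{"grip":0,"translation":[0.012,-0.185,0],"angular":[0,0,-0.015]},{"grip":0,"translation":[0.012,-0.185,0],"angular":[0,0,-0.015]},{"grip":0,"translation":[0.012,-0.185,0],"angular":[0,0,-0.015]}]' 80
```

```text
clock: 14.15
ee_pos: [0.5318, -0.0906, 0.18]
tool_rot: [180.0, -0.1, -172.3]
ft_force: [0.8, -0.6, -3.5]
finger_gap: 0.0168
grasp_force: 78.6
clock: 14.95
ee_pos: [0.5419, -0.2355, 0.1807]
tool_rot: [180.0, -0.1, -174.9]
ft_force: [-0.3, -0.5, -4.3]
finger_gap: 0.0168
grasp_force: 78.6
```

```bash
python3 -m inch '[{"grip":0,"translation":[0.001,-0.003,0],"angular":[0,0,0]},{"grip":0,"translation":[0.0014,-0.003,-0.01],"angular":[0,0,0]},{"grip":0,"translation":[0.0014,-0.003,-0.02],"angular":[0,0,0]},{"grip":0,"translation":[0.0014,-0.003,-0.03],"angular":[0,0,0]},{"grip":0,"translation":[0.0014,-0.003,-0.04],"angular":[0,0,0]},{"grip":0,"translation":[0.0014,-0.003,-0.05],"angular":[0,0,0]},{"grip":0,"translation":[0.0014,-0.003,-0.059],"angular":[0,0,0]},{"grip":0,"translation":[0.0014,-0.003,-0.059],"angular":[0,0,0]}]' 80
cat > rel.py <<'E'
from fit import *
from station import monitor
import sys
s=monitor.state();e=s["ee_pos"];print(np.round(e,4),np.round(s["tool_rot"],1))
z=e[2]-.0777
for n in CAL:
    im=optics.snapshot(n); D=silhouettes(n,"top_tray"); print(n,[(round(d["conf"],2),np.round(d["pixel"]).tolist(),int(d["mask"].sum())) for d in D])
    r=render(n,"top_tray",(.542,-.239,.09),z)
    b=render(n,"base_tray",(.5418,-.2392,.089),0)
    vis=im[:,:,::-1].copy()
    vis=cv2.resize(vis,None,fx=4,fy=4,interpolation=3)
    for rr,c in((r,(0,255,0)),(b,(0,0,255))):
        k,_=cv2.findContours((cv2.resize(rr,None,fx=4,fy=4)>.5).astype(np.uint8),0,1); cv2.drawContours(vis,k,-1,c,1)
    u,v=proj(n,np.array([[.54,-.24,.06]]))[0].astype(int)
    cv2.imwrite(f"pics/{sys.argv[1]}_{n}.png",vis[4*(v-65):4*(v+60),4*(u-48):4*(u+48)])
a=[cv2.imread(f"pics/{sys.argv[1]}_{n}.png") for n in CAL]
cv2.imwrite(f"pics/{sys.argv[1]}.png",np.hstack(a))
E
python3 rel.py r1
```

```text
clock: 15.75
ee_pos: [0.5429, -0.238, 0.1327]
tool_rot: [179.9, -0.1, -174.9]
ft_force: [-0.7, -0.1, -3.8]
finger_gap: 0.0169
grasp_force: 78.5
[ 0.5429 -0.238   0.1327] [ 1.799e+02 -1.000e-01 -1.749e+02]
top [(0.72, [341.0, 204.0], 1639)]
side [(0.93, [268.0, 293.0], 2574)]
```

View pics/r1.png

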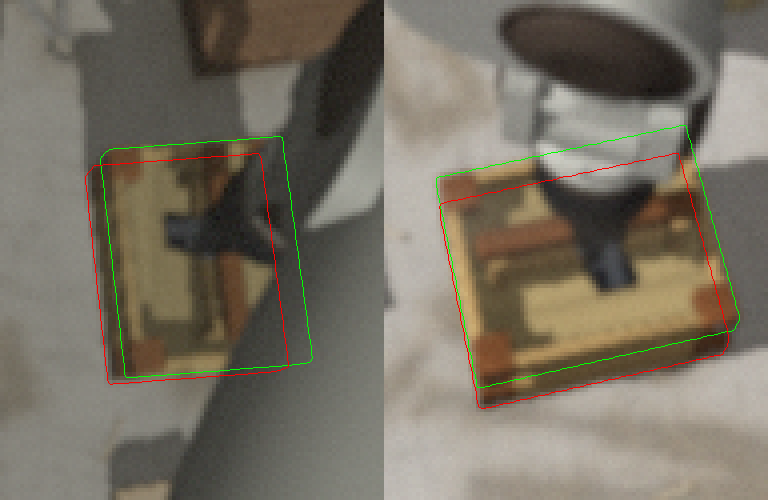

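The tray hangs level over the base tray. In both crops its outline (left half at (100–310,140–375)) matches the predicted overlay to within about 2 mm. I lower slowly and watch the force.

```bash
python3 -m inch '[{"grip":0,"translation":[0,0,-0.004],"angular":[0,0,0]},{"grip":0,"translation":[0,0,-0.008],"angular":[0,0,0]},{"grip":0,"translation":[0,0,-0.012],"angular":[0,0,0]},{"grip":0,"translation":[0,0,-0.014],"angular":[0,0,0]},{"grip":0,"translation":[0,0,-0.016],"angular":[0,0,0]},{"grip":0,"translation":[0,0,-0.018],"angular":[0,0,0]},{"grip":0,"translation":[0,0,-0.019],"angular":[0,0,0]},{"grip":0,"translation":[0,0,-0.019],"angular":[0,0,0]}]' 80
```

```text
clock: 16.75
ee_pos: [0.5434, -0.2382, 0.1188]
tool_rot: [180.0, -0.0, -174.9]
ft_force: [-0.4, 0.1, -3.7]
finger_gap: 0.0166
grasp_force: 78.6
```

```bash
python3 -m inch '[{"grip":0,"translation":[0,0,-0.0015],"angular":[0,0,0]},{"grip":0,"translation":[0,0,-0.003],"angular":[0,0,0]},{"grip":0,"translation":[0,0,-0.0045],"angular":[0,0,0]},{"grip":0,"translation":[0,0,-0.006],"angular":[0,0,0]},{"grip":0,"translation":[0,0,-0.0075],"angular":[0,0,0]},{"grip":0,"translation":[0,0,-0.009],"angular":[0,0,0]},{"grip":0,"translation":[0,0,-0.009],"angular":[0,0,0]},{"grip":0,"translation":[0,0,-0.009],"angular":[0,0,0]}]' 80
```

```text
clock: 17.55
ee_pos: [0.5434, -0.2382, 0.1117]
tool_rot: [180.0, -0.0, -174.8]
ft_force: [-0.3, -0.6, -2.4]
finger_gap: 0.0166
grasp_force: 78.6
```

Well engaged, with the tips about 10 mm into the sockets and only light contact. Finishing the lowering.

```bash
python3 -m inch '[{"grip":0,"translation":[0,0,-0.0015],"angular":[0,0,0]},{"grip":0,"translation":[0,0,-0.003],"angular":[0,0,0]},{"grip":0,"translation":[0,0,-0.0045],"angular":[0,0,0]},{"grip":0,"translation":[0,0,-0.006],"angular":[0,0,0]},{"grip":0,"translation":[0,0,-0.007],"angular":[0,0,0]},{"grip":0,"translation":[0,0,-0.0075],"angular":[0,0,0]},{"grip":0,"translation":[0,0,-0.0075],"angular":[0,0,0]},{"grip":0,"translation":[0,0,-0.0075],"angular":[0,0,0]}]' 80
```

```text
clock: 18.35
ee_pos: [0.5434, -0.2383, 0.1059]
tool_rot: [-180.0, 0.0, -174.9]
ft_force: [-0.7, 0.3, -1.3]
finger_gap: 0.0169
grasp_force: 78.9
```

```bash
python3 -m inch '[{"grip":0,"translation":[0,0,-0.0005],"angular":[0,0,0]},{"grip":0,"translation":[0,0,-0.001],"angular":[0,0,0]},{"grip":0,"translation":[0,0,-0.0015],"angular":[0,0,0]},{"grip":0,"translation":[0,0,-0.002],"angular":[0,0,0]},{"grip":0,"translation":[0,0,-0.002],"angular":[0,0,0]},{"grip":0,"translation":[0,0,-0.002],"angular":[0,0,0]},{"grip":0,"translation":[0,0,-0.002],"angular":[0,0,0]},{"grip":0,"translation":[0,0,-0.002],"angular":[0,0,0]}]' 80
```

```text
clock: 19.15
ee_pos: [0.5435, -0.2384, 0.1058]
tool_rot: [-179.9, 0.1, -174.9]
ft_force: [-4.9, 0.9, 10.4]
finger_gap: 0.0166
grasp_force: 80.7
```

It hit a hard stop at the height expected for seated. Releasing slowly, then rising straight up.

```bash
python3 -m inch '[{"grip":0.25,"translation":[0,0,0.001],"angular":[0,0,0]},{"grip":0.35,"translation":[0,0,0.001],"angular":[0,0,0]},{"grip":0.5,"translation":[0,0,0.001],"angular":[0,0,0]},{"grip":0.6,"translation":[0,0,0.001],"angular":[0,0,0]},{"grip":0.7,"translation":[0,0,0.001],"angular":[0,0,0]},{"grip":0.7,"translation":[0,0,0.03],"angular":[0,0,0]},{"grip":0.7,"translation":[0,0,0.08],"angular":[0,0,0]},{"grip":0.7,"translation":[0,0,0.14],"angular":[0,0,0]}]' 80
python3 -m inch '[{"grip":0.7,"translation":[0,0.03,0.05],"angular":[0,0,0]},{"grip":0.7,"translation":[-0.02,0.08,0.05],"angular":[0,0,0]},{"grip":0.7,"translation":[-0.04,0.13,0.05],"angular":[0,0,0]},{"grip":0.7,"translation":[-0.06,0.18,0.05],"angular":[0,0,0]},{"grip":0.7,"translation":[-0.08,0.23,0.05],"angular":[0,0,0]},{"grip":0.7,"translation":[-0.1,0.28,0.05],"angular":[0,0,0]},{"grip":0.7,"translation":[-0.1,0.32,0.05],"angular":[0,0,0]},{"grip":0.7,"translation":[-0.1,0.32,0.05],"angular":[0,0,0]}]'
sed -i 's/^z=.*/z=.028/' rel.py; python3 rel.py r2; python3 - <<'E'
from fit import *
show("top_tray",.028,.07,[.09])
E
```

```text
clock: 19.95
ee_pos: [0.5427, -0.2379, 0.2158]
tool_rot: [179.9, -0.2, -174.8]
ft_force: [0.4, -0.7, 0.5]
finger_gap: 0.0599
grasp_force: 0.0
clock: 20.75
ee_pos: [0.463, 0.0206, 0.2565]
tool_rot: [180.0, 0.1, -174.6]
ft_force: [0.8, -0.3, -0.5]
finger_gap: 0.0601
grasp_force: 0.0
[0.463  0.0206 0.2565] [ 1.800e+02  1.000e-01 -1.746e+02]
top [(0.87, [349.0, 200.0], 2335)]
side [(0.84, [272.0, 291.0], 3294)]
top_tray both [ 541.9 -238. ] yaw 5.8 cost 0.063
top_tray top [ 542.5 -239.2] yaw 5.6 cost 0.088
top_tray side [ 541.1 -237.6] yaw 5.1 cost 0.033
```

View pics/r2.png

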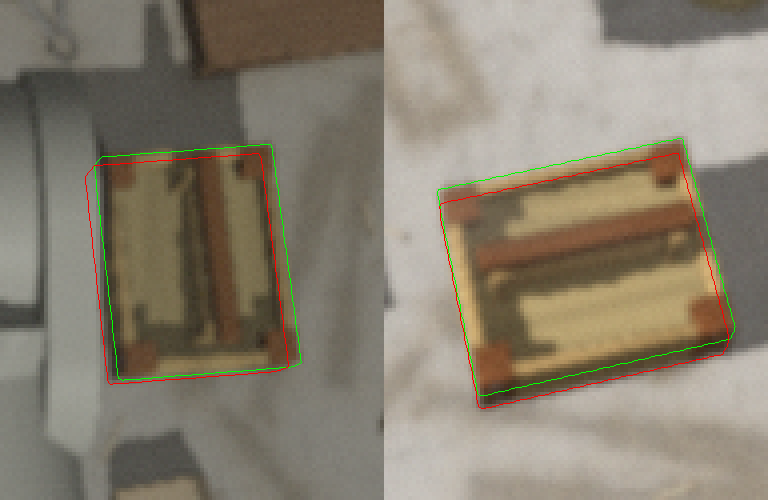

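The tray is stacked squarely: its corners match the seated overlay, for example (735,330) in the right half, and the arm is clear. Handing in.

```bash
python3 -c "
from station import workorder;print(workorder.finish_job())"
```

```text
the job is handed in; nothing more can be done
None
```

The grey stone lies flat in the bottom tray, the barred tray is stacked on it and lowered to the seated height, both are released, and the job was handed in at about 21 s; no verdict came back.

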